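# Find the empty mould bay by its rocking flap

### The job

Three of the four bays of the mould chest are full and one is empty: press the brass discs of the flaps, one after another, to find the flap that rocks, then push that flap down into its bay until it is open as far as it will go, and leave it open. Nothing is to be picked up: leave the jar, the cup and the paddle where they are.

Things in the scene. Friction and masses are not known exactly. Their poses are not given: they have to be found in the camera images.
- chest: mould chest fixed on the bench: dark steel box 136 (x) x 352 (y) x 115 mm tall; origin at the centre of its underside, x from its disc edge to its hinge edge (away from the robot), y along its row of four flaps, which form its top, flush with the rim. Bays under the flaps are 109 mm deep. Three hold a mould block 2 mm under the flap; the empty one, not known which, only a 10 mm pad
- flap1_disc (a point): flap 1 of four identical wood-slatted flaps, 110 (x) x 78 (y) x 8 mm, in a row at 84 mm spacing, flap1 at the chest's +y end: centre of the brass disc (22 mm across) in its upper face, the place to press. The hinge line runs along the chest's y, 55 mm from here towards its +x; the flap reaches 30 mm from here to -x and 80 mm to +x. The point moves with the flap
- flap1 (a joint): tilt of flap 1 in rad: 0 shut and flush, growing as the disc end goes down into the bay (its short tail rises by up to 20 mm), stop at 0.95 (open). A stiff hinge, no spring: the free flap starts to move at about 2 to 3 N on its disc and stays where it is left; a flap over a mould stops by about 0.05
- flap2_disc (a point): flap 2 of four identical wood-slatted flaps, 110 (x) x 78 (y) x 8 mm, in a row at 84 mm spacing, flap1 at the chest's +y end: centre of the brass disc (22 mm across) in its upper face, the place to press. The hinge line runs along the chest's y, 55 mm from here towards its +x; the flap reaches 30 mm from here to -x and 80 mm to +x. The point moves with the flap
- flap2 (a joint): tilt of flap 2 in rad: 0 shut and flush, growing as the disc end goes down into the bay (its short tail rises by up to 20 mm), stop at 0.95 (open). A stiff hinge, no spring: the free flap starts to move at about 2 to 3 N on its disc and stays where it is left; a flap over a mould stops by about 0.05
- flap3_disc (a point): flap 3 of four identical wood-slatted flaps, 110 (x) x 78 (y) x 8 mm, in a row at 84 mm spacing, flap1 at the chest's +y end: centre of the brass disc (22 mm across) in its upper face, the place to press. The hinge line runs along the chest's y, 55 mm from here towards its +x; the flap reaches 30 mm from here to -x and 80 mm to +x. The point moves with the flap
- flap3 (a joint): tilt of flap 3 in rad: 0 shut and flush, growing as the disc end goes down into the bay (its short tail rises by up to 20 mm), stop at 0.95 (open). A stiff hinge, no spring: the free flap starts to move at about 2 to 3 N on its disc and stays where it is left; a flap over a mould stops by about 0.05
- flap4_disc (a point): flap 4 of four identical wood-slatted flaps, 110 (x) x 78 (y) x 8 mm, in a row at 84 mm spacing, flap1 at the chest's +y end: centre of the brass disc (22 mm across) in its upper face, the place to press. The hinge line runs along the chest's y, 55 mm from here towards its +x; the flap reaches 30 mm from here to -x and 80 mm to +x. The point moves with the flap
- flap4 (a joint): tilt of flap 4 in rad: 0 shut and flush, growing as the disc end goes down into the bay (its short tail rises by up to 20 mm), stop at 0.95 (open). A stiff hinge, no spring: the free flap starts to move at about 2 to 3 N on its disc and stays where it is left; a flap over a mould stops by about 0.05
- frit_jar_mid (a point): bystander: green glass jar with a white lid, 60 mm across, 95 mm tall, standing on the bench beyond the chest; point at its centre, half-way up
- steel_cup_mid (a point): bystander: open steel cup, 64 mm across, 70 mm tall, standing on the bench beyond the chest; point at its centre, half-way up
- paddle_mid (a point): bystander: wooden paddle lying on the bench on the robot's side of the chest: blade 120 x 70 x 14 mm, handle 130 mm long and 18 mm thick; point where the blade meets the handle, 8 mm above the bench, x along the blade

How it is judged:
By the outcome, as a careful person would: the job done as asked, in the order asked, and still so for the second after the job is handed in, with the robot touching nothing.
It also fails if it takes over 51 s, if anything falls off the work surface, if the arm or the gripper's body presses on something with over 40 N, if the wrist force passes 120 N, or if a joint passes its speed limit or range.

### The arm

A 6-joint arm with a two-finger parallel gripper is mounted at the origin on the work surface. World frame = base frame: x ahead of the robot, y to its left, z up, the work surface at z = 0. Lengths are in mm, angles in rad, forces in N, time in s.
With the tool pointing down it reaches from about 275 to 1000 mm from the base axis. Payload 8.4 kg.
Tool frame: the origin (TCP) lies midway between the tips of the shut fingers; the grasp point (between the pads) lies 19 mm behind it; z points along the fingers, y is the line along which they close (so a half turn about z gives the same grasp; the last joint's range is limited). The gripper opens to 85 mm and grips with 20 to 120 N. Pads are 22 mm wide; open, the fingers measure 114 mm over their backs; the gripper's body (76 mm by 85 mm) begins 54 mm behind the grasp point. The pads swing forward as they close: fully open they stand 13 mm farther back than shut.
Start: joints at [-1.177, 0.353, 1.633, -0, 1.155, -0.002], TCP at [240.965, -576.683, 231.281] pointing down, gripper open.
Joint ranges: [-2.63, 2.63], [-0.92, 2.1], [0.06, 2.66], [-1.3, 4.44], [0, 2.69], [-3.02, 3.02]. Speed limits (rad/s): [2.22, 2.22, 2.79, 3.14, 3.14, 3.14].

### API

Orientations are given as [roll, pitch, yaw] about the fixed x, y, z axes, in that order (R = Rz(yaw) Ry(pitch) Rx(roll)).
In Python, from rig import r gives the robot as it stands.
- The arm moves only by the shell command python3 -m inch 'ROWS' [OPENING] [FORCE]. ROWS is JSON, a list that holds one entry, the list of rows, each a list of 6 numbers: the shift along the tool's x, y, z scaled (see below), then the turn, a rotation vector about the tool's x, y, z scaled (see below). In form: [[[tx, ty, tz, wx, wy, wz], ...]]. A call has 1 to 8 rows; each row is the pose to reach, as a shift and turn from the pose commanded when the call began, along the tool's axes at that moment, turning the shorter way round; what a row does not reach only later rows make up. The controller multiplies each number of a shift by 20 cm and each number of a turn by pi rad. A row lasts 1/12 s, in which the tool goes at most 41.7 mm and 7.16 degrees, less where a joint would pass 70% of its speed; a pose out of reach is approached as far as the arm can. A call with a number of a shift or a turn outside -1 to 1 is refused whole. A call with a gripper value outside its range is refused whole. OPENING is the gripper's target within -1 to 1 (fully open at 1, half-way at 0, shut at -1), set as the call begins (- or left out, the last holds). The fingers move at their own pace and stop on an object; FORCE is the grip in N (left out, the last holds). Time passes only in rows, so rows that repeat a pose let the fingers close. It gives the time, the measured TCP pose, the force, the opening and the grip force at its end, in the units of the state.
- r.sense(): the state, without advancing time (a new reading comes with each control period).
- r.grab_frame(name): name is "side" or "top"; returns the picture (384x512x3 uint8, red, green, blue); there is no depth.
- r.camera_info(name): a dict with "K" (3x3 intrinsics, pixels), "rvec" (rotation vector, rad) and "tvec" (3), from world to camera coordinates, as OpenCV has them. Camera axes: x right, y down, z forward; pixel columns grow to the right and rows downward; lengths in mm; the calibration is good to about 2 mm. A picture is of the moment at which its call begins. camera_info takes no time and is no camera call.
- r.sign_off(): hands the job in; it is judged then, once.
The state is a dict: "clock": time; "qpos": joint angles; "qvel": joint speeds; "joint_efforts": joint torques, N m; "eef_pos": TCP position; "tcp_rot": TCP orientation; "contact_force": force on the tool from outside, world axes, zero at the start; "wrist_torque": the same for the moment, N m; "opening": opening from 0.0 (shut) to 1.0 (fully open); "grasp_force": force on a finger pad.
Only numpy, scipy, OpenCV 4.12 (cv2) and the standard library are available. Lean on these libraries where they do the work, as an engineer would, in place of code of your own. Each camera call takes 0.05 s, during which the arm holds its last target. There are 200 camera calls.

## Working session

There is one attempt and no reset: what is moved stays moved. The work goes in short steps, Python scripts to look and compute and a shell command to move; the robot and the scene stay as the last step left them, time stands still between calls to the robot, and variables do not carry over. Pictures are saved under pics/ and viewed, at most 10 in all, crops included, and the job is handed in when it is done.

```bash
mkdir -p pics; python3 - <<'E'
from rig import r
import cv2
for n in("top","side"):
    cv2.imwrite(f"pics/{n}0.png",cv2.resize(r.grab_frame(n),(800,600),interpolation=cv2.INTER_CUBIC)[:,:,::-1])
s=r.sense();print(s["eef_pos"],s["tcp_rot"],s["clock"],s["contact_force"])
E
```

```text
[ 240.81346326 -576.28280533  230.63457281] [-3.14034657e+00 -5.10000438e-06  3.95810928e-01] 0.1 [ 0.61817355 -0.00324022  0.03780075]
```

View pics/top0.png

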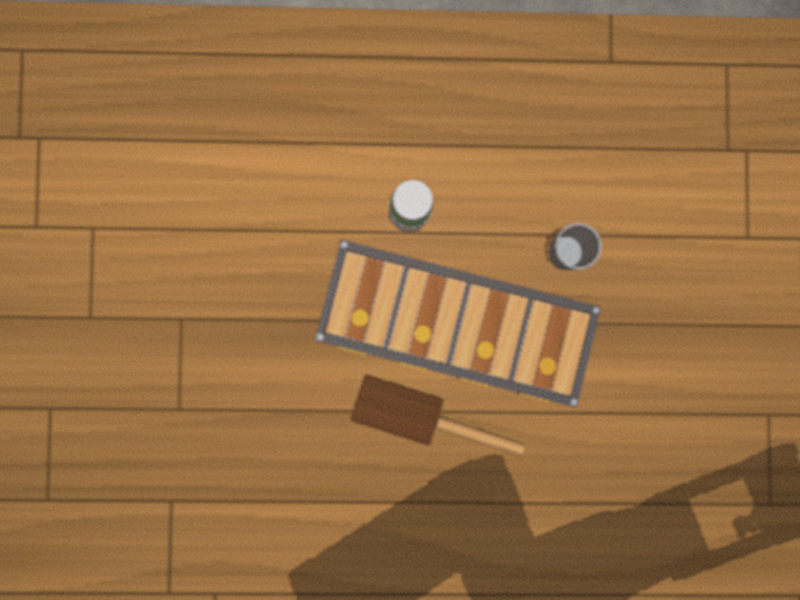

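View pics/side0.png

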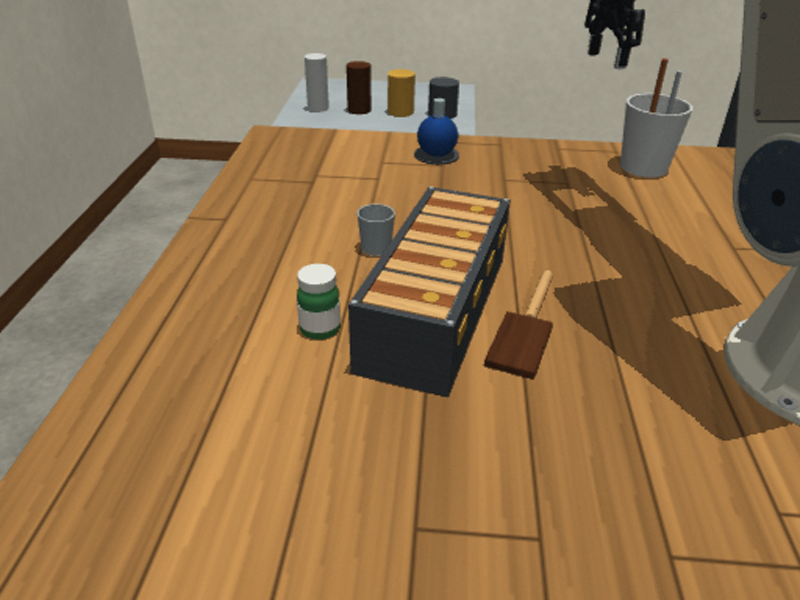

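The top view (800×600) shows the discs at (360,318), (422,334), (485,350) and (547,366), with flap 1 on the left. The chest corners are at (344,244), (320,337), (596,310) and (573,402). In the side view, the discs are at (431,297), (449,264), (464,234) and (477,209).

```bash
cat > h.py <<'E'
from rig import r
import numpy as np, cv2
from scipy.spatial.transform import Rotation as R
def P(n):
    c=r.camera_info(n);M,_=cv2.Rodrigues(np.array(c["rvec"],float));return np.array(c["K"]),M,np.array(c["tvec"],float).ravel()
def bp(n,uv,z):
    K,M,t=P(n);o=-M.T@t;d=M.T@np.linalg.solve(K,[uv[0],uv[1],1]);return o+d*(z-o[2])/d[2]
def go(p,yaw=None):
    "tool-axis shift in row units (20 cm) and turn to reach p, tool down"
    s=r.sense();T=R.from_euler('xyz',s["tcp_rot"]);t=T.inv().apply(np.array(p)-s["eef_pos"])/200
    w=np.zeros(3) if yaw is None else (T.inv()*R.from_euler('xyz',[np.pi,0,yaw])).as_rotvec()/np.pi
    return np.round(np.r_[t,w],4)
E
python3 - <<'E'
from h import *
D=[(360,318),(422,334),(485,350),(547,366)];S=[(431,297),(449,264),(464,234),(477,209)]
a=np.array([bp("top",np.array(u)*.64,115) for u in D]);b=np.array([bp("side",np.array(u)*.64,115) for u in S])
c=np.array([bp("top",np.array(u)*.64,115) for u in[(344,244),(320,337),(596,310),(573,402)]])
print(a.round(1),b.round(1),c.round(1),sep="\n")
d=a[0]-a[3];yaw=np.arctan2(-d[0],d[1]);print("yaw",yaw,np.linalg.norm(d)/3)
print("above4",go([*a[3][:2],170],yaw),go([*a[3][:2],170],yaw+np.pi/2),go([*a[3][:2],170],yaw-np.pi/2))
E
```

```text
[[ 533.    37.9  115. ]
 [ 513.2  -42.9  115. ]
 [ 493.3 -125.2  115. ]
 [ 473.4 -206.4  115. ]]
[[ 533.8   39.3  115. ]
 [ 512.9  -40.7  115. ]
 [ 493.  -124.3  115. ]
 [ 473.2 -204.1  115. ]]
[[ 629.3   60.   115. ]
 [ 507.7   89.3  115. ]
 [ 547.3 -270.8  115. ]
 [ 427.  -240.5  115. ]]
yaw -0.2393069059308233 83.8133025837861
above4 [ 1.7861e+00 -1.2577e+00  3.0470e-01 -4.0000e-04  1.0000e-04  2.0220e-01] [ 1.7861e+00 -1.2577e+00  3.0470e-01 -4.0000e-04 -2.0000e-04 -2.9780e-01] [ 1.7861e+00 -1.2577e+00  3.0470e-01 -2.0000e-04  4.0000e-04  7.0220e-01]
```

```bash
python3 -m inch '[[[0.14,-0.1,0,0,0,0.03],[0.29,-0.2,0,0,0,0.06],[0.44,-0.31,0,0,0,0.1],[0.59,-0.42,0,0,0,0.13],[0.74,-0.53,0,0,0,0.17],[0.89,-0.63,0,0,0,0.202],[0.89,-0.63,0,0,0,0.202],[0.89,-0.63,0,0,0,0.202]]]' -1 30
python3 -c "
from h import *
print(go([473.3,-205.2,150],-.2393))"
```

```text
clock: 0.77
eef_pos: [357.4, -390.3, 231.2]
tcp_rot: [-3.141, 0.0, -0.235]
contact_force: [0.8, -0.2, 0.5]
opening: -0.004
grasp_force: 0.0
[ 3.477e-01 -1.035e+00  4.062e-01 -1.000e-04  1.000e-04  1.300e-03]
```

```bash
python3 -m inch '[[[0.05,-0.16,0.04,0,0,0],[0.11,-0.33,0.1,0,0,0],[0.17,-0.5,0.16,0,0,0],[0.22,-0.67,0.23,0,0,0],[0.28,-0.83,0.3,0,0,0],[0.33,-0.98,0.35,0,0,0],[0.345,-1.0,0.37,0,0,0],[0.345,-1.0,0.37,0,0,0]]]'
python3 -c "
from h import *
print(go([473.3,-205.2,120],-.2393), r.sense()['contact_force'])"
```

```text
clock: 1.43
eef_pos: [471.2, -213.2, 156.1]
tcp_rot: [-3.141, 0.002, -0.235]
contact_force: [0.1, -0.3, 0.7]
opening: 0.0
grasp_force: 0.0
[ 0.0013 -0.0414  0.1806 -0.      0.0006  0.0012] [ 0.09103315 -0.30573617  0.73421693]
```

```bash
python3 -m inch '[[[0,-0.04,0.08,0,0,0],[0,-0.04,0.14,0,0,0],[0,-0.04,0.17,0,0,0],[0,-0.04,0.18,0,0,0],[0,-0.04,0.18,0,0,0]]]'
python3 -m inch '[[[0,0,0.01,0,0,0],[0,0,0.02,0,0,0],[0,0,0.03,0,0,0],[0,0,0.03,0,0,0]]]'
```

```text
clock: 1.85
eef_pos: [472.4, -207.2, 121.2]
tcp_rot: [3.141, 0.0, -0.24]
contact_force: [0.4, 0.8, 0.1]
opening: -0.006
grasp_force: 0.0
clock: 2.18
eef_pos: [472.8, -206.1, 115.2]
tcp_rot: [3.142, -0.0, -0.239]
contact_force: [-0.6, 0.2, -0.3]
opening: -0.002
grasp_force: 0.0
```

```bash
python3 -m inch '[[[0,0,0.01,0,0,0],[0,0,0.015,0,0,0],[0,0,0.015,0,0,0]]]'
python3 -m inch '[[[0,0,0.005,0,0,0],[0,0,0.01,0,0,0],[0,0,0.01,0,0,0]]]'
```

```text
clock: 2.43
eef_pos: [473.0, -206.2, 113.3]
tcp_rot: [3.141, -0.0, -0.238]
contact_force: [-4.1, 0.3, 12.3]
opening: 0.003
grasp_force: 6.5
clock: 2.68
eef_pos: [473.0, -206.2, 113.0]
tcp_rot: [3.141, -0.0, -0.238]
contact_force: [-11.5, 3.7, 36.5]
opening: -0.001
grasp_force: 18.5
```

Flap 4 is firm (36 N at z = 113), so that bay is full. Moving on to flap 3.

```bash
python3 -m inch '[[[0,0,-0.06,0,0,0],[0,-0.04,-0.11,0,0,0],[0,-0.16,-0.11,0,0,0],[0,-0.3,-0.11,0,0,0],[0,-0.4,-0.11,0,0,0],[0,-0.42,-0.08,0,0,0],[0,-0.42,-0.05,0,0,0],[0,-0.42,-0.03,0,0,0]]]'
python3 -m inch '[[[0,0,0.005,0,0,0],[0,0,0.01,0,0,0],[0,0,0.015,0,0,0],[0,0,0.015,0,0,0]]]'
```

```text
clock: 3.35
eef_pos: [492.4, -124.3, 115.5]
tcp_rot: [3.141, 0.001, -0.238]
contact_force: [-0.5, -0.1, -0.4]
opening: -0.003
grasp_force: 0.0
clock: 3.68
eef_pos: [492.3, -125.0, 113.4]
tcp_rot: [3.142, 0.001, -0.24]
contact_force: [-1.7, 0.8, 3.4]
opening: 0.0
grasp_force: 1.7
```

```bash
python3 -m inch '[[[0,0,0.005,0,0,0],[0,0,0.01,0,0,0],[0,0,0.01,0,0,0]]]'
```

```text
clock: 3.93
eef_pos: [492.4, -125.0, 113.1]
tcp_rot: [3.141, 0.0, -0.24]
contact_force: [-10.2, 1.2, 26.3]
opening: -0.003
grasp_force: 13.5
```

Flap 3 is firm too. Next is flap 2.

```bash
python3 -m inch '[[[0,0,-0.06,0,0,0],[0,-0.04,-0.11,0,0,0],[0,-0.16,-0.11,0,0,0],[0,-0.3,-0.11,0,0,0],[0,-0.4,-0.11,0,0,0],[0,-0.42,-0.08,0,0,0],[0,-0.42,-0.05,0,0,0],[0,-0.42,-0.03,0,0,0]]]'
python3 -m inch '[[[0,0,0.005,0,0,0],[0,0,0.01,0,0,0],[0,0,0.02,0,0,0],[0,0,0.02,0,0,0]]]'
python3 -m inch '[[[0,0,0.005,0,0,0],[0,0,0.008,0,0,0],[0,0,0.008,0,0,0]]]'
```

```text
clock: 4.6
eef_pos: [512.2, -43.0, 116.5]
tcp_rot: [3.141, 0.001, -0.238]
contact_force: [0.1, 0.0, -0.3]
opening: 0.005
grasp_force: 0.0
clock: 4.93
eef_pos: [512.2, -43.5, 113.4]
tcp_rot: [3.141, 0.001, -0.24]
contact_force: [-1.9, -1.0, 3.8]
opening: -0.002
grasp_force: 1.5
clock: 5.18
eef_pos: [512.3, -43.5, 113.2]
tcp_rot: [3.141, 0.0, -0.24]
contact_force: [-8.6, -0.3, 20.9]
opening: -0.002
grasp_force: 10.7
```

Flap 2 is firm as well. Flap 1 is left.

```bash
python3 -m inch '[[[0,0,-0.06,0,0,0],[0,-0.04,-0.11,0,0,0],[0,-0.16,-0.11,0,0,0],[0,-0.3,-0.11,0,0,0],[0,-0.4,-0.11,0,0,0],[0,-0.42,-0.08,0,0,0],[0,-0.42,-0.05,0,0,0],[0,-0.42,-0.03,0,0,0]]]'
python3 -m inch '[[[0,0,0.005,0,0,0],[0,0,0.01,0,0,0],[0,0,0.02,0,0,0],[0,0,0.02,0,0,0]]]'
python3 -m inch '[[[0,0,0.005,0,0,0],[0,0,0.01,0,0,0],[0,0,0.01,0,0,0]]]'
```

```text
clock: 5.85
eef_pos: [532.0, 38.7, 116.9]
tcp_rot: [3.141, 0.001, -0.238]
contact_force: [-0.3, 0.5, 0.6]
opening: -0.001
grasp_force: 0.0
clock: 6.18
eef_pos: [532.3, 38.2, 113.5]
tcp_rot: [3.141, 0.0, -0.24]
contact_force: [-0.0, -0.0, -0.5]
opening: -0.004
grasp_force: 0.0
clock: 6.43
eef_pos: [532.6, 38.6, 111.7]
tcp_rot: [3.141, -0.0, -0.239]
contact_force: [-1.2, -0.9, 1.0]
opening: 0.001
grasp_force: 0.6
```

Flap 1 gives under low force. I'll keep going down along the disc's arc.

```bash
python3 -m inch '[[[0,0,0.015,0,0,0],[0,0,0.03,0,0,0],[0,0,0.045,0,0,0],[0.005,0,0.06,0,0,0],[0.01,0,0.075,0,0,0],[0.015,0,0.09,0,0,0],[0.02,0,0.1,0,0,0],[0.02,0,0.1,0,0,0]]]'
```

```text
clock: 7.1
eef_pos: [536.3, 37.9, 91.1]
tcp_rot: [3.142, 0.001, -0.239]
contact_force: [-0.1, -0.1, -0.3]
opening: -0.0
grasp_force: 0.0
```

```bash
python3 -m inch '[[[0.01,0,0.02,0,0,0],[0.02,0,0.035,0,0,0],[0.025,0,0.05,0,0,0],[0.03,0,0.065,0,0,0],[0.035,0,0.075,0,0,0],[0.035,0,0.075,0,0,0]]]'
python3 -m inch '[[[0,0,0.01,0,0,0],[0,0,0.02,0,0,0],[0,0,0.02,0,0,0]]]'
```

```text
clock: 7.6
eef_pos: [543.2, 36.1, 76.2]
tcp_rot: [3.141, 0.0, -0.239]
contact_force: [0.7, 0.3, 0.6]
opening: -0.002
grasp_force: 0.0
clock: 7.85
eef_pos: [542.9, 36.2, 72.3]
tcp_rot: [3.141, 0.0, -0.239]
contact_force: [-0.4, 0.2, -0.7]
opening: 0.003
grasp_force: 0.0
```

```bash
python3 -m inch '[[[0,0,0.01,0,0,0],[0,0,0.02,0,0,0],[0,0,0.02,0,0,0]]]'
python3 -m inch '[[[0,0,0.01,0,0,0],[0,0,0.015,0,0,0],[0,0,0.015,0,0,0]]]'
python3 - <<'E'
from h import *
f=r.grab_frame("side");cv2.imwrite("pics/s1.png",cv2.resize(f[80:240,180:380],(800,640),interpolation=cv2.INTER_CUBIC)[:600,:,::-1])
E
```

```text
clock: 8.1
eef_pos: [542.9, 36.2, 68.3]
tcp_rot: [3.141, 0.0, -0.239]
contact_force: [-0.8, -0.2, 0.8]
opening: -0.002
grasp_force: 0.1
clock: 8.35
eef_pos: [543.0, 36.3, 65.4]
tcp_rot: [3.142, 0.0, -0.239]
contact_force: [-0.6, 0.6, 1.8]
opening: 0.0
grasp_force: 0.5
```

View pics/s1.png

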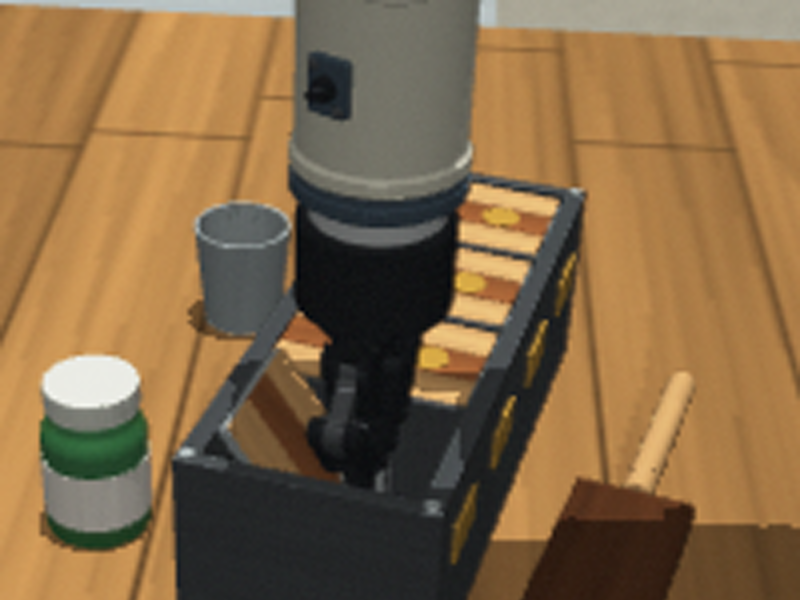

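The side view shows flap 1 swung deep into its bay, with the finger against its brown slat around crop pixel (330,460). I'll keep going until it meets the stop.

```bash
python3 -m inch '[[[0,0,0.01,0,0,0],[0,0,0.015,0,0,0],[0,0,0.015,0,0,0]]]'
python3 -m inch '[[[0,0,0.005,0,0,0],[0,0,0.01,0,0,0],[0,0,0.01,0,0,0]]]'
```

```text
clock: 8.65
eef_pos: [542.4, 36.4, 63.4]
tcp_rot: [3.142, 0.002, -0.239]
contact_force: [-7.9, 1.6, 14.4]
opening: 0.002
grasp_force: 7.4
clock: 8.9
eef_pos: [541.6, 36.7, 61.8]
tcp_rot: [3.141, 0.003, -0.239]
contact_force: [-12.4, 3.7, 23.5]
opening: 0.005
grasp_force: 12.0
```

```bash
python3 -m inch '[[[0.005,0,0,0,0,0],[0.01,0,0.003,0,0,0],[0.01,0,0.003,0,0,0]]]'
```

```text
clock: 9.15
eef_pos: [541.8, 36.6, 61.5]
tcp_rot: [3.141, 0.007, -0.239]
contact_force: [-20.2, 6.0, 36.7]
opening: 0.001
grasp_force: 18.9
```

It's firm against the stop. I'll back away from the flap first, then lift out.

```bash
python3 -m inch '[[[-0.03,0,0,0,0,0],[-0.07,0,-0.01,0,0,0],[-0.08,0,-0.06,0,0,0],[-0.08,0,-0.15,0,0,0],[-0.08,0,-0.28,0,0,0],[-0.08,0,-0.45,0,0,0],[-0.08,0,-0.62,0,0,0],[-0.08,0,-0.75,0,0,0]]]'
python3 -m inch '[[[-0.15,0,-0.05,0,0,0],[-0.35,0,-0.1,0,0,0],[-0.55,0,-0.1,0,0,0],[-0.7,0,-0.1,0,0,0],[-0.75,0,-0.1,0,0,0],[-0.75,0,-0.1,0,0,0],[-0.75,0,-0.1,0,0,0]]]'
python3 - <<'E'
from h import *
f=np.vstack([cv2.resize(r.grab_frame("side")[80:230,180:380],(400,300)),cv2.resize(r.grab_frame("top")[130:280,190:390],(400,300))])
cv2.imwrite("pics/e.png",f[:,:,::-1])
E
```

```text
clock: 9.82
eef_pos: [530.1, 39.5, 213.2]
tcp_rot: [-3.141, -0.002, -0.239]
contact_force: [-0.0, -0.3, 0.1]
opening: -0.002
grasp_force: 0.0
clock: 10.4
eef_pos: [384.6, 75.1, 230.8]
tcp_rot: [-3.141, -0.002, -0.238]
contact_force: [0.5, 0.3, -0.3]
opening: -0.0
grasp_force: 0.0
```

View pics/e.png

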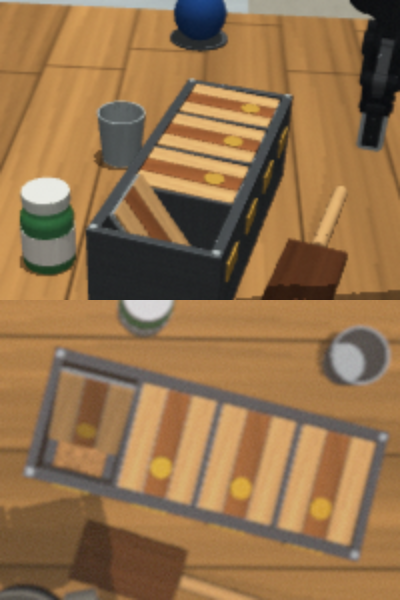

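The picture shows flap 1 open with the pad visible below it, and the jar, cup and paddle in place. Its disc is at top-view pixel (233,195.5) at full scale. One quick tilt check before I hand in.

```bash
python3 - <<'E'
from h import *
ex=np.array([.972,-.237]);K,M,t=P("top");rv=cv2.Rodrigues(M)[0]
for a in(.75,.85,.95):
    d=np.array([533.2,38.3])+ex*55*(1-np.cos(a));p=np.array([*d,115-55*np.sin(a)])
    print(a,cv2.projectPoints(p[None],rv,t,K,None)[0].ravel().round(1))
E
```

```text
0.75 [232.2 197.3]
0.85 [232.6 195.6]
0.95 [233.1 193.8]
```

```bash
python3 -c "
from rig import r
print(r.sign_off())"
```

```text
the job is handed in; nothing more can be done
None
```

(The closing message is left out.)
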